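# Load a disc specimen into a spring-loaded bayonet test cell

## Task

Load the test cell: lay the round steel disc that fits the cell's round seat flat into that seat and let go of it; then set the white bayonet cap over it with its two lugs going down through the two notches of the collar, push it down against the spring, turn it clockwise (seen from above) a little under a quarter turn until it stops, and ease off so that the spring lifts the lugs into their locking pockets. Finish still holding the locked cap by its handle bar, as one does while the reading is taken: do not let go of it. Leave the square coupon and the smaller disc where they lie.

Things in the scene. Friction and masses are not known exactly. Their poses are not given: they have to be found in the camera images.
- cell: Bayonet test cell, fixed: aluminium foot flange 104 mm across, 12 high; shoulder 77 across up to z 26; on it a steel collar, top at z 42. Origin: on its axis at the worktop, z up. x axis through the two locking pockets (see cell_pocket); the two notches lie on the line 80 deg (1.396 rad) anticlockwise from x, seen from above. Black terminal block, 33 mm high, 58 mm out on the +x side.
- cell_seat (a point): Centre of the floor of the collar's round seat, 36 mm above the worktop: a sprung brass plate, 6 mm below the collar's top. The bore is 43.6 mm across, its chamfered mouth 47.
- cell_notch (a point): One of the two notches across from each other, 11 mm wide, that cut the collar's lip; at the collar's top, 42 mm up, 29 mm from the axis. The lip is 63 mm across, the neck below it 53. Under a notch the neck is free down to the shoulder; from there the free way runs clockwise (from above) under the lip (underside at z 33.5) for 80 deg to the pocket. The other way is blocked.
- cell_pocket (a point): One of the two locking pockets across from each other: an upward recess in the lip's underside, 10 mm wide, 3 mm deep (ceiling at z 36.5), with a solid stop just behind it; this point is at its ceiling, 29 mm from the axis.
- seat_spring (a joint): How far the seat's sprung floor is pressed down, m: 0 relaxed, at most 0.0105. It pushes up with 5 N at 0 and 1 N more per mm. With disc and locked cap it reads about 0.003 (8 N); the cap can turn only while it is pressed to between 0.006 and 0.0095 (11 to 15 N).
- cap: White bayonet cap, loose, 0.16 kg, open side down: skirt 74 mm across, 67 inside. Origin: centre of the skirt's lower edge, z up, x along handle bar and lugs (same after half a turn). Set on the cell, origin heights: 42 mm lugs on the lip beside the notches; 35.5 its pad meets the disc; below 29.5 lugs clear the lip; 26 skirt on the shoulder; 32.5 locked.
- cap_bar (a point): Centre of the cap's straight handle bar, 35 mm above the cap's origin. The bar is 60 mm long (along the cap's x), 14 mm wide and stands from z 22 to z 48 mm over the skirt's lower edge; grip it across its width.
- cap_lug (a point): One of the cap's two steel lugs, right below the ends of the bar: 6 mm wide, 4 mm high (from the skirt's lower edge up), pointing inward to tips 57 mm apart. This point: middle of the lug's underside, 31 mm from the axis. Locked, each lug stands up in a pocket and the cap's x axis lies along the cell's x axis.
- disc: The round steel specimen that fits the seat: 40 mm across, 12 mm thick, lying flat on the worktop. Origin: centre of its underside. Laid in the seat, its upper 6 mm stand out of the collar. About 0.11 kg. It lies left of the tall instrument (keep clear of it), near the front edge or, beyond x = 0.47, beside the joystick box, where the fingers should close along world x.
- small_disc: A smaller round steel specimen, 28 mm across, 12 mm thick, lying flat; not wanted. Origin: centre of its underside.
- coupon: A square steel coupon, 38 x 38 x 12 mm, lying flat; not wanted. Origin: centre of its underside.
Not all that is in view belongs to the job. Of the things shaped like the cap, the white one is meant.

How it is judged:
By the outcome, as a careful person would: the job done as asked, in the order asked, and still so for the second after the job is handed in, while the arm keeps its last pose, push and grip.
It also fails if it takes over 72 s, if anything falls off the work surface, if the arm or the gripper's body presses on something with over 40 N, if the wrist force passes 120 N, or if a joint passes its speed limit or range.

## Robot

A 7-joint arm with a two-finger parallel gripper is mounted at the origin on a cart in front of the work surface, level with it; the furniture and walls round the work are solid. World frame = base frame: x ahead of the robot, y to its left, z up, the work surface at z = 0. Lengths are in m, angles in degrees, forces in N, time in s.
With the tool pointing down it reaches from about 0.425 to 0.875 m from the base axis. Payload 4.7 kg.
Tool frame: the origin (TCP) lies on the centre line of the jaws, within the pads' length; the fingertips stand 19 mm ahead of it and the grasp point (between the pads) is the TCP; z points along the fingers, y is the line along which they close (so a half turn about z gives the same grasp; the last joint's range is limited). The gripper opens to 85 mm and grips with 20 to 120 N. Pads are 22 mm wide; open, the fingers measure 114 mm over their backs; the gripper's body (76 mm by 85 mm) begins 54 mm behind the grasp point. The pads swing forward as they close: fully open they stand 13 mm farther back than shut.
Start: joints at [-65.541, 18.392, -4.016, 83.108, 1.295, 78.541, -3.26], TCP at [0.261, 0.595, 0.25] pointing down, gripper open.
Joint ranges: [-163.93, 163.93], [-17.29, 119.83], [-79.2, 71.16], [3.27, 140.29], [-89.18, 269.18], [5.43, 117.66], [-154.24, 154.24]. Speed limits (degrees/s): [147.25, 147.25, 180, 180, 180, 180, 180].

## Interface

Orientations are given as [roll, pitch, yaw] about the fixed x, y, z axes, in that order (R = Rz(yaw) Ry(pitch) Rx(roll)).
In Python, from cell import bot gives the robot as it stands.
- The arm moves only by the tool step_arm, never from a script. Its argument "targets" is a list of rows, each a list of 6 numbers: the shift along the tool's x, y, z in mm, then the turn, a rotation vector about the tool's x, y, z in units of 6 degrees (1.0 is 6 degrees). In form: [[x, y, z, wx, wy, wz], ...]. A call has 1 to 5 rows; each row is the pose to reach, as a shift and turn from the pose commanded when the call began, along the tool's axes at that moment; what a row does not reach only later rows make up. A row lasts 1/10 s, in which the tool goes at most 50 mm and 8.59 degrees, less where a joint would pass 70% of its speed; a pose out of reach is approached as far as the arm can. A call with a gripper value outside its range is refused whole. "grip" is the finger opening in mm, from 0 to 85.4, set as the call begins (left out, the last holds). The fingers move at their own pace and stop on an object; "grip_force" is the grip in N (left out, the last holds). Time passes only in rows, so rows that repeat a pose let the fingers close. It gives the time, the measured TCP pose, the force, the opening and the grip force at its end, in the units of the state.
- bot.get_state(): the state, without advancing time (a new reading comes with each control period).
- bot.snapshot(name): name is "scene" or "top" or "wrist"; returns (picture, depth): 420x560x3 uint8, red, green, blue; 420x560 float32, m along the optical axis (not along the pixel's ray), 0 where there is no reading.
- bot.camera_info(name): a dict with "fx", "fy", "cx", "cy" (pixels), "T" (4x4, takes a point from camera to world coordinates). Camera axes: x right, y up, looking along -z (the intrinsics and any distortion apply to the point x, -y, -z); pixel columns grow to the right and rows downward; lengths in m; the calibration is good to about 2 mm. A picture is of the moment at which its call begins: read the wrist's pose just before it. camera_info takes no time and is no camera call; for the wrist camera it gives the pose at the moment of the call.
- bot.close_job(): hands the job in; it is judged then, once.
The state is a dict: "time": time; "joints": joint angles; "dq": joint speeds; "tau": joint torques, N m; "eef_pos": TCP position; "orientation": TCP orientation; "ft_force": force on the tool from outside, world axes, zero at the start; "ft_torque": the same for the moment, N m; "gripper_width": opening from 0.0 (shut) to 1.0 (fully open); "grip_force": force on a finger pad.
Only numpy, scipy, OpenCV 4.12 (cv2) and the standard library are available. Lean on these libraries where they do the work, as an engineer would, in place of code of your own. Each camera call takes 0.05 s, during which the arm holds its last target. There are 200 camera calls.

## Working session

There is one attempt and no reset: what is moved stays moved. The work goes in short steps, Python scripts to look and compute and a tool call to move; the robot and the scene stay as the last step left them, time stands still between calls to the robot, and variables do not carry over. Pictures are saved under pics/ and viewed, at most 11 in all, crops included, and the job is handed in when it is done.

Besides the shell and the picture viewer there is one more tool, called after "Call:" as a command line: name --pt "numbers of a row" for each row, then --argument value for the rest. step_arm: Moves the arm, as the interface text tells. Its arguments: {"type":"object","properties":{"targets":{"type":"array"},"grip":{"type":"number"},"grip_force":{"type":"number"}},"required":["targets"]}

```bash
ls; mkdir -p pics; cat > h.py <<'E'
import numpy as np, cv2, json
from cell import bot
from scipy.spatial.transform import Rotation as R
def snap(name,fn=None):
    ci=bot.camera_info(name); p,d=bot.snapshot(name)
    if fn: cv2.imwrite('pics/'+fn,p[:,:,::-1])
    np.savez('/tmp/'+name+'.npz',p=p,d=d,**{k:np.array(ci[k]) for k in('fx','fy','cx','cy','T')})
    return p,d,ci
def ray(ci,u,v):
    c=np.array([(u-ci['cx'])/ci['fx'],-(v-ci['cy'])/ci['fy'],-1.]); T=np.array(ci['T'])
    return T[:3,3],T[:3,:3]@c
def onz(ci,u,v,z):
    o,r=ray(ci,u,v); return o+r*(z-o[2])/r[2]
def cloud(d,ci):
    v,u=np.mgrid[:d.shape[0],:d.shape[1]]; T=np.array(ci['T'])
    c=np.stack([(u-ci['cx'])/ci['fx']*d,-(v-ci['cy'])/ci['fy']*d,-d],-1)
    return c@T[:3,:3].T+T[:3,3]
E
python3 - <<'E'
from h import *
for n in('scene','top'):
    p,d,ci=snap(n,n+'1.png'); print(n,{k:(np.round(v,3).tolist() if k=='T' else v) for k,v in ci.items()})
s=bot.get_state(); print(s)
a=cv2.imread('pics/top1.png')
E
```

```text
pics
scene {'fx': 511.28999213349834, 'fy': 511.28999213349834, 'cx': 278.2252939465145, 'cy': 208.79721469313267, 'T': [[-0.494, 0.684, -0.537, -0.166], [-0.869, -0.375, 0.322, 0.398], [0.019, 0.625, 0.78, 1.005], [0.0, 0.0, 0.0, 1.0]]}
top {'fx': 542.0870454815368, 'fy': 542.0870454815368, 'cx': 285.4324366743269, 'cy': 214.30761221425556, 'T': [[0.013, 0.998, -0.069, 0.383], [-1.0, 0.014, 0.006, 0.032], [0.007, 0.069, 0.998, 1.241], [0.0, 0.0, 0.0, 1.0]]}
{'time': 0.1, 'joints': array([-65.54132129,  18.43421542,  -4.01405482,  83.16790597,
         1.2944837 ,  78.54053761,  -3.25936462]), 'dq': array([ 0.10510065, -0.17046747,  0.04034662, -0.10729084, -0.00302763,
        0.00918264,  0.11017238]), 'tau': array([ 6.57591886e-05, -4.94876218e+01, -3.83979846e-01, -3.15210843e+01,
        1.29276092e-02,  7.43542565e-03,  1.38970254e-06]), 'eef_pos': array([0.26063085, 0.59497261, 0.24933946]), 'orientation': array([-1.79902537e+02,  5.41225985e-03,  1.56350051e+02]), 'ft_force': array([ 0.00425727, -0.32243855, -0.80880836]), 'ft_torque': array([-0.00667516, -0.03374156,  0.03834116]), 'grip_force': 0.0, 'gripper_width': 0.9997157512164098}
```

View pics/scene1.png

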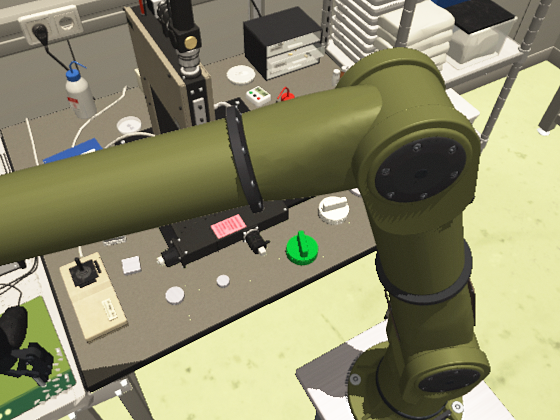

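View pics/top1.png

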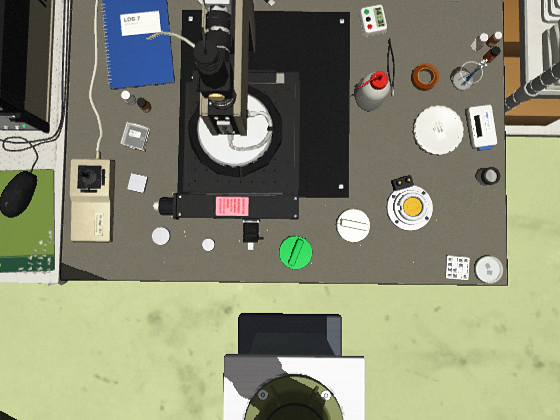

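The top view shows these things:
- Round discs at (160,236), the larger one, and (208,244), the smaller one.
- The coupon at (137,183).
- The white cap with a bar at (353,225). The green cap at (295,252) is a decoy, and the plate at (438,130) has no bar.
- The cell at (409,208), with its terminal block at (402,182).

Next I measure these and check them in an enlarged crop.

```bash
python3 - <<'E'
from h import *
Z=np.load('/tmp/top.npz'); p,d=Z['p'],Z['d']; ci={k:Z[k] for k in('fx','fy','cx','cy','T')}
S=np.load('/tmp/scene.npz'); cs={k:S[k] for k in('fx','fy','cx','cy','T')}; ps=S['p']
W=cloud(d,ci); Ws=cloud(S['d'],cs)
hsv=cv2.cvtColor(p,cv2.COLOR_RGB2HSV)
def blob(p,u,v,z,ci,th=150,r=30):
    g=(p.min(2)>th).astype(np.uint8); n,l,st,c=cv2.connectedComponentsWithStats(g)
    k=l[v,u]; m=(l==k).astype(np.uint8); cn=max(cv2.findContours(m,0,2)[0],key=cv2.contourArea)
    (x,y),rr=cv2.minEnclosingCircle(cn); el=cv2.fitEllipse(cn); q=onz(ci,el[0][0],el[0][1],z)
    w=max(el[1])/ci['fx']*np.linalg.norm(np.array(ci['T'])[:3,3]-q)
    return np.round(q,4),np.round(el[0],1),round(w*1e3,1),st[k,4]
print('disc top',blob(p,160,236,.012,ci)); print('small top',blob(p,208,244,.012,ci)); print('coupon',blob(p,137,183,.012,ci))
print('disc sc',blob(ps,175,296,.012,cs)); print('small sc',blob(ps,223,281,.012,cs))
print('cap',blob(p,345,225,.04,ci))
for n,(u,v) in dict(disc=(160,236),small=(208,244),table=(120,260),cap=(340,225),bar=(353,225),seat=(412,208),collar=(400,215),flange=(389,208),block=(402,183),joy=(90,220),joyknob=(90,178)).items():
    print(n,np.round(W[v-1:v+2,u-1:u+2].reshape(-1,3).mean(0),4), d[v,u])
print('mic', np.round(W[100:240:20,150:360:20,2],2))
a=np.hstack([cv2.resize(p[160:260,120:220],None,fx=4,fy=4,interpolation=2),cv2.resize(p[160:260,330:430],None,fx=4,fy=4,interpolation=2)])
cv2.imwrite('pics/crop1.png',a[:,:,::-1])
E
```

```text
disc top (array([0.4169, 0.3063, 0.012 ]), array([160.2, 235.5]), np.float64(39.3), np.int32(243))
small top (array([0.3983, 0.1982, 0.012 ]), array([207.9, 244.4]), np.float64(27.1), np.int32(119))
coupon (array([0.5367, 0.3634, 0.012 ]), array([136.7, 182.6]), np.float64(45.2), np.int32(273))
disc sc (array([0.4182, 0.3062, 0.012 ]), array([174.1, 294.3]), np.float64(42.9), np.int32(251))
small sc (array([0.4001, 0.198 , 0.012 ]), array([222.5, 279.8]), np.float64(27.8), np.int32(115))
cap (array([ 0.445 , -0.1269,  0.04  ]), array([353.2, 225.1]), np.float64(72.5), np.int32(817))
disc [0.4159 0.3071 0.0104] 1.2310811
small [0.3992 0.1979 0.0119] 1.2224869
table [ 3.603e-01  3.988e-01 -2.000e-04] 1.230763
cap [ 0.4454 -0.0988  0.0276] 1.218872
bar [ 0.4448 -0.1253  0.0478] 1.1975087
seat [ 0.4851 -0.2583  0.0372] 1.2112954
collar [ 0.4697 -0.2335  0.0279] 1.2194667
flange [ 0.4864 -0.2118  0.0125] 1.2332034
block [ 0.5423 -0.2385  0.0262] 1.2272555
joy [0.4491 0.4608 0.027 ] 1.2123113
joyknob [0.5405 0.4557 0.0512] 1.194642
mic [[-0.   -0.    0.06  0.4   0.42  0.18  0.17  0.07  0.02  0.02  0.  ]
 [ 0.   -0.    0.15  0.36  0.36  0.18  0.29  0.06  0.02  0.01  0.  ]
 [-0.   -0.01  0.16  0.18  0.22  0.18  0.17  0.06  0.02  0.01 -0.  ]
 [ 0.01 -0.    0.06  0.17  0.18  0.18  0.16  0.06  0.02  0.02 -0.  ]
 [ 0.    0.    0.06  0.06  0.06  0.07  0.06  0.06  0.01  0.02  0.  ]
 [-0.    0.07  0.08  0.08  0.08  0.08  0.08  0.08 -0.   -0.   -0.  ]
 [-0.   -0.    0.   -0.   -0.    0.07 -0.   -0.   -0.    0.    0.02]]
```

View pics/crop1.png

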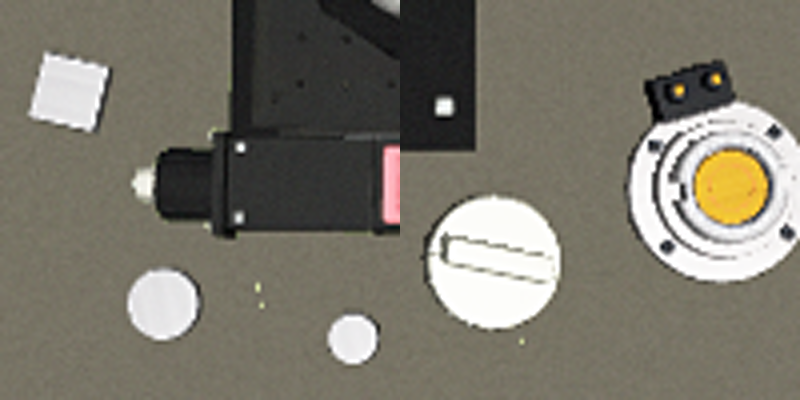

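The crop confirms the 40 mm round disc at (160,236). The square coupon is at (137,183) and the 27 mm small disc at (208,244). The white cap is at (353,225), with its bar at a yaw of about 77°. The cell is at (410,207), with its block at a yaw of about 17°. I now move over the disc.

Call:
step_arm --pt "-26 -20 5 0 0 0" --pt "-52 -40 10 0 0 0" --pt "-78 -60 15 0 0 0" --pt "-104 -80 20 0 0 0" --pt "-130 -101 25 0 0 0" --grip 56

```text
time: 0.6
eef_pos: [0.3397, 0.4493, 0.2246]
orientation: [-180.0, -0.0, 156.4]
ft_force: [0.9, -0.1, 0.0]
gripper_width: 0.655
grip_force: 0.0
```

Call:
step_arm --pt "-26 -20 5 0 0 -0.8" --pt "-52 -40 10 0 0 -1.6" --pt "-78 -60 15 0 0 -2.4" --pt "-104 -80 20 0 0 -3.2" --pt "-130 -101 25 0 0 -3.94"

```text
time: 1.1
eef_pos: [0.4182, 0.3047, 0.1998]
orientation: [-180.0, -0.0, -179.8]
ft_force: [0.1, -0.1, 0.2]
gripper_width: 0.656
grip_force: 0.0
```

Call:
step_arm --pt "0 0 0 0 0 0" --pt "0 0 0 0 0 0" --pt "0 0 0 0 0 0"

```text
time: 1.4
eef_pos: [0.4173, 0.307, 0.2003]
orientation: [180.0, -0.0, -180.0]
ft_force: [-0.4, 0.4, -0.2]
gripper_width: 0.656
grip_force: 0.0
```

```bash
python3 - <<'E'
from h import *
s=bot.get_state(); print(s['time'],s['eef_pos'],s['orientation'],s['joints'],s['ft_force'],s['gripper_width'])
p,d,ci=snap('wrist','w1.png'); print(ci['fx'],ci['cx'],ci['cy'],np.round(ci['T'],4))
E
```

```text
1.4 [0.41725357 0.30704143 0.20026253] [ 1.79975821e+02 -2.17918235e-02 -1.79955872e+02] [-44.87085314   4.13668767   5.86897141 105.82358892  -0.48414667
  70.06372216  51.19215645] [-0.37530347  0.44939757 -0.17807687] 0.6560491333339361
343.91033021992195 283.1694402918097 210.24944639984514 [[-6.000e-04 -9.624e-01 -2.718e-01  3.465e-01]
 [ 1.000e+00 -6.000e-04 -2.000e-04  3.064e-01]
 [ 1.000e-04 -2.718e-01  9.624e-01  3.238e-01]
 [ 0.000e+00  0.000e+00  0.000e+00  1.000e+00]]
```

View pics/w1.png

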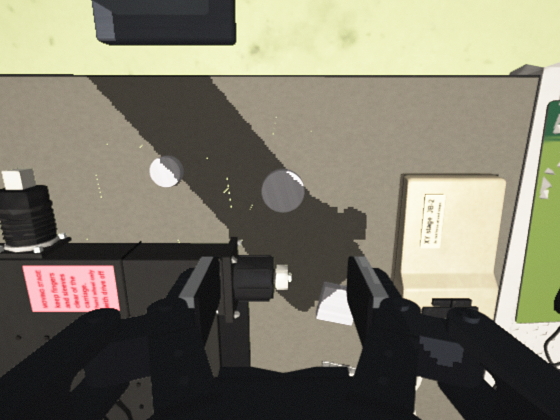

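The wrist view shows the target disc at (283,190), partly in shadow. The small disc is at (166,172), the coupon at (337,303) and the joystick box at (450,230). I refine the disc's position and height from the wrist depth and contour.

```bash
cat >> h.py <<'E'
def load(n):
    Z=np.load('/tmp/'+n+'.npz'); return Z['p'],Z['d'],{k:Z[k] for k in('fx','fy','cx','cy','T')}
def slab(d,ci,c,r,z0,z1):
    W=cloud(d,ci); return (d>0)&(np.hypot(W[...,0]-c[0],W[...,1]-c[1])<r)&(W[...,2]>z0)&(W[...,2]<z1),W
E
python3 - <<'E'
from h import *
p,d,ci=load('wrist')
m,W=slab(d,ci,(.417,.306),.04,.007,.02)
cn=max(cv2.findContours(m.astype(np.uint8),0,2)[0],key=cv2.contourArea); el=cv2.fitEllipse(cn)
print(el, onz(ci,*el[0],.012), np.median(W[m],0), m.sum())
print('table z',np.median(W[120:150,400:480,2]))
E
```

```text
((282.84051513671875, 190.92288208007812), (41.78620147705078, 42.239444732666016), 82.85254669189453) [0.41592162 0.30614993 0.012     ] [0.41597777 0.30629514 0.01184813] 1440
table z -0.00012088377265809247
```

Call:
step_arm --pt "0.8 -0.8 40 0 0 0" --pt "0.8 -0.8 80 0 0 0" --pt "0.8 -0.8 120 0 0 0" --pt "0.8 -0.8 160 0 0 0" --pt "0.8 -0.8 170 0 0 0" --grip 48

```text
time: 1.95
eef_pos: [0.4136, 0.3043, 0.0263]
orientation: [-179.7, -0.4, -179.9]
ft_force: [-0.5, -0.8, -0.7]
gripper_width: 0.563
grip_force: 0.0
```

Call:
step_arm --pt "0 0 2 0 0 0" --pt "0 0 3 0 0 0" --pt "0 0 3 0 0 0" --pt "0 0 3 0 0 0"

```text
time: 2.35
eef_pos: [0.4182, 0.3063, 0.0291]
orientation: [179.9, 0.1, 180.0]
ft_force: [0.0, -0.0, 0.0]
gripper_width: 0.559
grip_force: 0.0
```

Call:
step_arm --pt "0 0 1 0 0 0" --pt "0 0 2 0 0 0" --pt "0 0 3 0 0 0" --pt "0 0 3 0 0 0" --pt "0 0 3 0 0 0"

```text
time: 2.85
eef_pos: [0.4171, 0.3052, 0.0243]
orientation: [-180.0, -0.0, 180.0]
ft_force: [-1.4, -0.3, 0.3]
gripper_width: 0.562
grip_force: 0.0
```

Call:
step_arm --pt "0 0 1 0 0 0" --pt "0 0 2 0 0 0" --pt "0 0 3 0 0 0" --pt "0 0 3 0 0 0" --pt "0 0 3 0 0 0"

```text
time: 3.35
eef_pos: [0.4171, 0.3053, 0.0213]
orientation: [-180.0, -0.0, 180.0]
ft_force: [0.5, 0.0, -1.0]
gripper_width: 0.565
grip_force: 0.0
```

Call:
step_arm --pt "0 0 1 0 0 0" --pt "0 0 1 0 0 0" --pt "0 0 1 0 0 0"

```text
time: 3.65
eef_pos: [0.4171, 0.3053, 0.0203]
orientation: [180.0, 0.0, 180.0]
ft_force: [0.2, -0.5, -0.8]
gripper_width: 0.563
grip_force: 0.0
```

Call:
step_arm --pt "0 0 1 0 0 0" --pt "0 0 1 0 0 0" --pt "0 0 1 0 0 0"

```text
time: 3.95
eef_pos: [0.4171, 0.3053, 0.0193]
orientation: [180.0, -0.0, 180.0]
ft_force: [0.8, 0.1, 0.1]
gripper_width: 0.558
grip_force: 0.0
```

Call:
step_arm --pt "0 0 1 0 0 0" --pt "0 0 1 0 0 0" --pt "0 0 1 0 0 0"

```text
time: 4.25
eef_pos: [0.4171, 0.3053, 0.0183]
orientation: [180.0, 0.0, 180.0]
ft_force: [-0.5, 0.5, 1.0]
gripper_width: 0.566
grip_force: 0.0
```

Call:
step_arm --pt "0 0 1 0 0 0" --pt "0 0 1 0 0 0" --pt "0 0 1 0 0 0"

```text
time: 4.55
eef_pos: [0.4171, 0.3053, 0.0173]
orientation: [-180.0, -0.0, 180.0]
ft_force: [0.4, 0.1, 0.6]
gripper_width: 0.56
grip_force: 0.0
```

Call:
step_arm --pt "0 0 1 0 0 0" --pt "0 0 1 0 0 0" --pt "0 0 1 0 0 0"

```text
time: 4.85
eef_pos: [0.4173, 0.3054, 0.0164]
orientation: [180.0, 0.0, 180.0]
ft_force: [-0.1, -0.0, 0.4]
gripper_width: 0.562
grip_force: 0.4
```

Call:
step_arm --pt "0 0 1 0 0 0" --pt "0 0 1 0 0 0" --pt "0 0 1 0 0 0"

```text
time: 5.15
eef_pos: [0.4173, 0.3054, 0.0164]
orientation: [180.0, -0.0, 180.0]
ft_force: [-2.3, -2.4, 8.2]
gripper_width: 0.558
grip_force: 4.5
```

Call:
step_arm --pt "0 0 -4 0 0 0" --pt "0 0 -8 0 0 0" --pt "0 0 -8 0 0 0"

```text
time: 5.45
eef_pos: [0.4175, 0.3056, 0.0239]
orientation: [180.0, 0.1, 180.0]
ft_force: [0.6, -0.1, 1.0]
gripper_width: 0.563
grip_force: 0.0
```

Call:
step_arm --pt "0 0 0 0 0 0" --pt "0 0 0 0 0 0" --pt "0 0 0 0 0 0" --pt "0 0 0 0 0 0" --pt "0 0 0 0 0 0" --grip 30 --grip_force 40

```text
time: 5.95
eef_pos: [0.4174, 0.3056, 0.0239]
orientation: [180.0, 0.0, 180.0]
ft_force: [-0.5, -0.7, 4.9]
gripper_width: 0.439
grip_force: 39.4
```

Call:
step_arm --pt "0 0 -10 0 0 0" --pt "0 0 -40 0 0 0" --pt "0 0 -80 0 0 0" --pt "0 0 -105 0 0 0" --pt "0 0 -105 0 0 0"

```text
time: 6.45
eef_pos: [0.4193, 0.307, 0.1327]
orientation: [179.7, 0.3, 180.0]
ft_force: [0.7, -0.1, -0.1]
gripper_width: 0.438
grip_force: 40.4
```

```bash
python3 - <<'E'
from h import *
s=bot.get_state(); print(s['time'],s['eef_pos'],s['orientation'],s['joints'],s['ft_force'],s['gripper_width'],s['grip_force'])
p,d,ci=snap('wrist','w2.png')
E
```

```text
6.45 [0.41928354 0.30695983 0.13268436] [179.70283161   0.3439657  179.98449162] [-44.74630132   7.55697377   6.02259647 110.34773515  -0.91637045
  61.68526953  51.63809339] [ 0.65443553 -0.11917344 -0.08954812] 0.43825737772304835 40.3820013999939
```

View pics/w2.png

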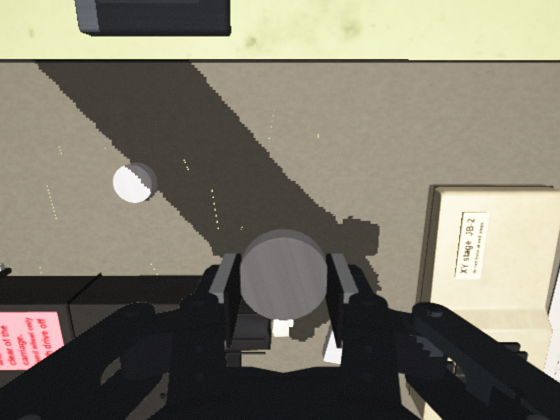

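The disc is held between the pads, centred at about (283,275). I fit its plane and centre in the tool frame.

```bash
python3 - <<'E'
from h import *
s=bot.get_state(); p,d,ci=snap('wrist')
e=s['eef_pos']; Rt=R.from_euler('xyz',s['orientation'],degrees=True).as_matrix()
W=(cloud(d,ci)-e)@Rt   # tool frame
m=np.zeros(d.shape,bool); cv2.circle(mm:=np.zeros(d.shape,np.uint8),(283,272),33,1,-1); m=mm>0
P=W[m&(d>0)]; zmed=np.median(P[:,2]); P=P[abs(P[:,2]-zmed)<.006]
A=np.c_[P[:,:2],np.ones(len(P))]; c=np.linalg.lstsq(A,P[:,2],rcond=None)[0]; print('plane',c, 'zmed',zmed, len(P))
g=cv2.cvtColor(p,cv2.COLOR_RGB2GRAY)
m2=(d>0)&(abs(W[...,2]-(W[...,:2]@c[:2]+c[2]))<.002)&(np.hypot(W[...,0],W[...,1])<.04)
q=m2.astype(np.uint8); n,l,st,cc=cv2.connectedComponentsWithStats(q); k=l[272,283]; cn=max(cv2.findContours((l==k).astype(np.uint8),0,2)[0],key=cv2.contourArea)
pts=cn[:,0]; X=W[pts[:,1],pts[:,0]]; print('x range',X[:,0].min(),X[:,0].max(),'y',X[:,1].min(),X[:,1].max())
o=np.linalg.lstsq(np.c_[2*X[:,:2],np.ones(len(X))],(X[:,:2]**2).sum(1),rcond=None)[0]; print('circ',o[:2],np.sqrt(o[2]+(o[:2]**2).sum()))
print(s['eef_pos'],s['time'])
E
```

```text
plane [-0.00423278 -0.00149124  0.01213732] zmed 0.01212103748124788 3390
x range -0.019307980094023028 0.020856558458087326 y -0.019364149637817324 0.018443934553232438
circ [ 0.00092488 -0.00052533] 0.019737751908054598
[0.41805109 0.30602818 0.1302715 ] 6.5
```

Call:
step_arm --pt "-4 -40 -20 0 0 0" --pt "-9 -85 -40 0 0 0" --pt "-14 -130 -60 0 0 0" --pt "-18 -175 -70 0 0 0" --pt "-22 -220 -70 0 0 0"

```text
time: 7.05
eef_pos: [0.439, 0.0835, 0.1983]
orientation: [180.0, 0.0, -180.0]
ft_force: [0.9, 0.0, -2.0]
gripper_width: 0.437
grip_force: 40.5
```

Call:
step_arm --pt "0 -42 0 0 0 1.33" --pt "0 -84 0 0 0 2.67" --pt "0 -126 0 0 0 4" --pt "0 -168 0 0 0 5.33" --pt "0 -210 0 0 0 6.67"

```text
time: 7.55
eef_pos: [0.4376, -0.1261, 0.1966]
orientation: [-179.9, -0.1, 139.7]
ft_force: [0.9, 0.5, -1.3]
gripper_width: 0.437
grip_force: 40.5
```

Call:
step_arm --pt "-33 -25 0 0 0 1.33" --pt "-67 -51 0 0 0 2.67" --pt "-101 -76 0 0 0 4" --pt "-135 -102 0 0 0 5.33" --pt "-168 -127 0 0 0 6.67"

```text
time: 8.05
eef_pos: [0.4852, -0.3312, 0.1963]
orientation: [-179.8, -0.1, 99.6]
ft_force: [-0.5, -0.3, -1.2]
gripper_width: 0.44
grip_force: 40.5
```

Call:
step_arm --pt "0 0 0 0 0 1" --pt "0 0 0 0 0 1.66" --pt "0 0 0 0 0 1.66" --pt "0 0 0 0 0 1.66" --pt "0 0 0 0 0 1.66"

```text
time: 8.55
eef_pos: [0.4858, -0.3295, 0.1977]
orientation: [-179.9, -0.0, 90.1]
ft_force: [0.5, -0.4, -1.2]
gripper_width: 0.439
grip_force: 40.5
```

```bash
python3 - <<'E'
from h import *
s=bot.get_state(); print(s['time'],s['eef_pos'],s['orientation'],s['joints'],s['ft_force'],s['gripper_width'],s['grip_force'])
p,d,ci=snap('wrist','w3.png'); print(np.round(ci['T'],4))
p,d,ci=snap('top')
E
```

```text
8.55 [ 0.48578891 -0.32946635  0.19766848] [-1.79947451e+02 -3.56099320e-02  9.00920998e+01] [ -6.16918918  15.46256564  44.54964842  97.80668534 -11.3741494
  71.45144195  41.09067776] [ 0.4897492  -0.42064567 -1.24846571] 0.43877425382445095 40.54386377334595
[[ 1.     -0.0017  0.001   0.4841]
 [ 0.0014  0.9622  0.2724 -0.261 ]
 [-0.0014 -0.2723  0.9622  0.3212]
 [ 0.      0.      0.      1.    ]]
```

View pics/w3.png

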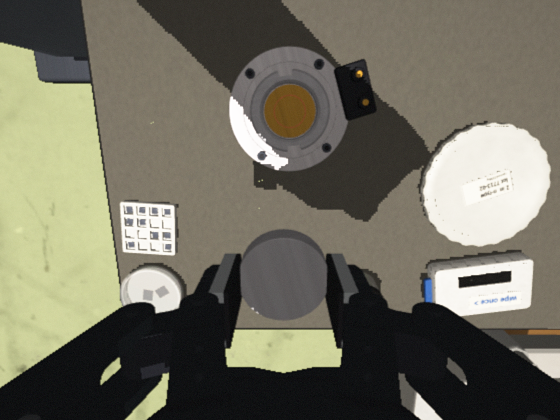

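The wrist view shows the cell with its brass seat at (290,110) and its block at (355,89). One notch appears near (288,72). The disc is still held flat at (283,275).

```bash
python3 - <<'E'
from h import *
p,d,ci=load('wrist')
hsv=cv2.cvtColor(p,cv2.COLOR_RGB2HSV)
m=((hsv[...,0]>10)&(hsv[...,0]<28)&(hsv[...,1]>150)&(hsv[...,2]>70)).astype(np.uint8)
n,l,st,c=cv2.connectedComponentsWithStats(m); k=1+np.argmax(st[1:,4]); cn=max(cv2.findContours((l==k).astype(np.uint8),0,2)[0],key=cv2.contourArea); el=cv2.fitEllipse(cn)
W=cloud(d,ci); bz=np.median(W[l==k][:,2]); b=onz(ci,*el[0],bz); print('brass',el,b)
for z0,z1,nm in((.039,.046,'collar'),(.0235,.029,'shoulder'),(.009,.015,'flange')):
    mm,_=slab(d,ci,b,.056,z0,z1); mm[200:]=0
    P=W[mm]; print(nm,np.median(P[:,2]),mm.sum())
    # outer contour circle fit
    q=cv2.convexHull(cv2.findNonZero(mm.astype(np.uint8)))[:,0]
    e=cv2.fitEllipse(q.astype(np.float32)); print(' ell',np.round(e[0],1),np.round(e[1],1),onz(ci,*e[0],np.median(P[:,2])))
# polar profile of z at ring r=29mm
zc=.042; c0=b[:2]; out=[]
pr=[]
Ti=np.linalg.inv(np.array(ci['T']))
for a in range(0,360,3):
    v=[]
    for r in(.0285,.0295,.0305):
        w=np.array([c0[0]+r*np.cos(np.radians(a)),c0[1]+r*np.sin(np.radians(a)),zc,1]); q=Ti@w
        u=ci['cx']+ci['fx']*q[0]/-q[2]; vv=ci['cy']-ci['fy']*q[1]/-q[2]; v.append(W[int(round(float(vv))),int(round(float(u))),2])
    pr.append((a,round(1e3*float(np.mean(v)),1)))
print([x for x in pr if x[1]<39])
x=np.arange(0)
mm,_=slab(d,ci,b+[.055,.018,0],.03,.03,.036); print('block',W[mm].mean(0),mm.sum(),np.degrees(np.arctan2(*(W[mm].mean(0)-b)[[1,0]])))
rc=cv2.minAreaRect((W[mm][:,:2]*1e4).astype(np.float32)); print(rc, np.degrees(np.arctan2(rc[0][1]/1e4-b[1],rc[0][0]/1e4-b[0])))
E
```

```text
brass ((289.27325439453125, 110.49112701416016), (49.275909423828125, 51.377960205078125), 5.825094223022461) [ 0.48852922 -0.25913251  0.03593903]
collar 0.04162217304028715 2549
 ell [289.7 110. ] [80.  83.1] [ 0.48877217 -0.25881798  0.04162217]
shoulder 0.025874955245051623 2139
 ell [298.5 106.8] [ 95.7 117.4] [ 0.49624295 -0.25611068  0.02587496]
flange 0.011943110370263965 4103
 ell [289.1 108.6] [119.5 124.8] [ 0.48873986 -0.25736979  0.01194311]
[(78, 37.9), (87, 25.5), (90, 26.2), (93, 25.4), (99, 25.9), (102, 25.9), (105, 26.2), (108, 35.8), (111, 36.8), (114, 36.2), (117, 37.1), (123, 37.2), (129, 35.8), (144, 36.3), (270, 26.3), (273, 25.8), (276, 25.8), (279, 25.9), (282, 25.7), (285, 25.2)]
block [ 0.54560067 -0.24171115  0.03284873] 324 16.975086580652725
((5458.8564453125, -2420.952392578125), (108.88963317871094, 327.6446533203125), 16.30622100830078) 16.543634960294327
```

Call:
step_arm --pt "35 1.5 0 0 0 0" --pt "70 3 0 0 0 0" --pt "70 3 40 0 0 0" --pt "70 3 80 0 0 0" --pt "70 3 113 0 0 0"

```text
time: 9.15
eef_pos: [0.4889, -0.2589, 0.0839]
orientation: [180.0, -0.0, 90.1]
ft_force: [-0.1, 0.0, -1.1]
gripper_width: 0.438
grip_force: 40.7
```

Call:
step_arm --pt "0 0 0 0 0 0" --pt "0 0 0 0 0 0" --pt "0 0 0 0 0 0" --pt "0 0 0 0 0 0"

```text
time: 9.55
eef_pos: [0.4904, -0.2608, 0.0874]
orientation: [179.8, 0.0, 90.0]
ft_force: [-0.7, -0.0, -0.3]
gripper_width: 0.44
grip_force: 40.6
```

```bash
python3 - <<'E'
from h import *
s=bot.get_state(); print(s['time'],s['eef_pos'],s['orientation'],s['joints'],s['ft_force'])
p,d,ci=snap('wrist','w4.png')
e=s['eef_pos']; Rt=R.from_euler('xyz',s['orientation'],degrees=True).as_matrix()
W=cloud(d,ci); T=(W-e)@Rt
def fit(X): 
    o=np.linalg.lstsq(np.c_[2*X[:,:2],np.ones(len(X))],(X[:,:2]**2).sum(1),rcond=None)[0]; return o[:2],np.sqrt(o[2]+(o[:2]**2).sum())
m=(abs(T[...,2]-.0121)<.0025)&(np.hypot(T[...,0],T[...,1])<.04)
n,l,st,cc=cv2.connectedComponentsWithStats(m.astype(np.uint8)); k=l[272,283]; cn=max(cv2.findContours((l==k).astype(np.uint8),0,2)[0],key=cv2.contourArea)[:,0]
X=W[cn[:,1],cn[:,0]]; print('disc',fit(X))
a=np.median(W[l==k],0); print(a)
for z,r0 in((.0120,.052),(.026,.0385)):
    m=(abs(W[...,2]-z)<.002)&(np.hypot(W[...,0]-.4886,W[...,1]+.2588)<.056)
    P=W[m]; h=cv2.convexHull((P[:,:2]*1e5).astype(np.int32))[:,0]/1e5
    rr=np.hypot(h[:,0]-.4886,h[:,1]+.2588); h=h[abs(rr-r0)<.003]; print(z,fit(h),len(h))
E
```

```text
9.55 [ 0.49043447 -0.26076229  0.08744169] [1.79784051e+02 4.89564194e-02 8.99903654e+01] [-10.54314152  17.93338806  41.44848889 108.65739433 -13.94180147
  58.26196703  36.8806452 ] [-0.73462403 -0.03602477 -0.30350228]
disc (array([ 0.48889012, -0.2613999 ]), np.float64(0.020639021587741342))
[ 0.48863487 -0.26077838  0.07533264]
0.012 (array([ 0.48870161, -0.25940712]), np.float64(0.05166915467942978)) 47
0.026 (array([ 0.48872511, -0.25931653]), np.float64(0.03822905970267553)) 30
```

View pics/w4.png

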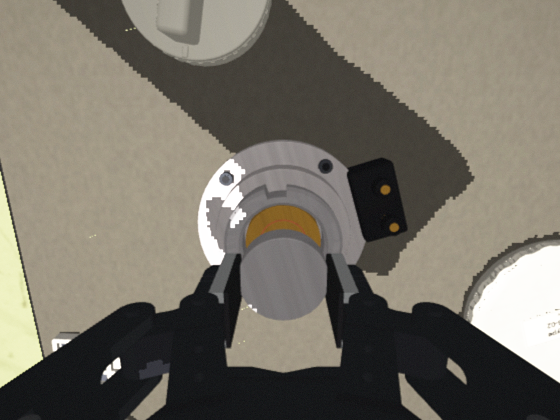

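Call:
step_arm --pt "0.5 0 4 0 0 0" --pt "0.5 0 8 0 0 0" --pt "0.5 0 12 0 0 0" --pt "0.5 0 12 0 0 0" --pt "0.5 0 12 0 0 0"

```text
time: 10.1
eef_pos: [0.4888, -0.2595, 0.073]
orientation: [-180.0, -0.0, 90.0]
ft_force: [0.4, -0.4, -1.3]
gripper_width: 0.438
grip_force: 40.6
```

Call:
step_arm --pt "0 0 0 0 0 0" --pt "0 0 0 0 0 0" --pt "0 0 0 0 0 0"

```text
time: 10.4
eef_pos: [0.4891, -0.2596, 0.0734]
orientation: [180.0, 0.0, 90.0]
ft_force: [-0.8, 1.2, -0.2]
gripper_width: 0.438
grip_force: 40.6
```

```bash
cat > m.py <<'E'
from h import *
s=bot.get_state(); print(s['time'],s['eef_pos'],s['orientation'],s['ft_force'])
p,d,ci=snap('wrist')
e=s['eef_pos']; Rt=R.from_euler('xyz',s['orientation'],degrees=True).as_matrix()
W=cloud(d,ci); T=(W-e)@Rt
def fit(X): 
    o=np.linalg.lstsq(np.c_[2*X[:,:2],np.ones(len(X))],(X[:,:2]**2).sum(1),rcond=None)[0]; return o[:2],np.sqrt(o[2]+(o[:2]**2).sum())
m=(abs(T[...,2]-.0121)<.0025)&(np.hypot(T[...,0],T[...,1])<.04)
n,l,st,cc=cv2.connectedComponentsWithStats(m.astype(np.uint8)); k=l[272,283]; cn=max(cv2.findContours((l==k).astype(np.uint8),0,2)[0],key=cv2.contourArea)[:,0]
el=cv2.fitEllipse(cn); zt=np.median(W[l==k][:,2]); print('disc ell',el[0],el[1],onz(ci,*el[0],zt))
for z,r0 in((.0120,.052),(.026,.0385)):
    m=(abs(W[...,2]-z)<.002)&(np.hypot(W[...,0]-.4886,W[...,1]+.2588)<.056)
    P=W[m]; h=cv2.convexHull((P[:,:2]*1e5).astype(np.int32))[:,0]/1e5
    rr=np.hypot(h[:,0]-.4886,h[:,1]+.2588); h=h[abs(rr-r0)<.003]; print(z,fit(h),len(h))
E
python3 m.py
```

```text
10.4 [ 0.48910197 -0.2595768   0.07341617] [1.79986268e+02 1.50262802e-03 8.99889655e+01] [-0.84204007  1.17542783 -0.18821246]
disc ell (283.9407958984375, 276.8007507324219) (81.3423843383789, 104.61849212646484) [ 0.48766176 -0.2595199   0.0612985 ]
0.012 (array([ 0.48869305, -0.25951415]), np.float64(0.051789666119797635)) 49
0.026 (array([ 0.4886715 , -0.25928908]), np.float64(0.03818220204823068)) 26
```

Call:
step_arm --pt "-0.3 0 3 0 0 0" --pt "-0.3 0 6 0 0 0" --pt "-0.3 0 8 0 0 0" --pt "-0.3 0 8 0 0 0"

```text
time: 10.85
eef_pos: [0.4888, -0.2597, 0.0649]
orientation: [-180.0, -0.0, 90.0]
ft_force: [-0.5, -0.3, -0.9]
gripper_width: 0.44
grip_force: 40.6
```

Call:
step_arm --pt "0 0 1 0 0 0" --pt "0 0 2 0 0 0" --pt "0 0 3 0 0 0" --pt "0 0 4 0 0 0" --pt "0 0 4 0 0 0"

```text
time: 11.35
eef_pos: [0.4896, -0.2593, 0.0613]
orientation: [180.0, -0.0, 90.0]
ft_force: [1.7, 1.9, 0.5]
gripper_width: 0.436
grip_force: 40.7
```

Call:
step_arm --pt "0 0 0.6 0 0 0" --pt "0 0 0.6 0 0 0"

```text
time: 11.55
eef_pos: [0.4896, -0.2593, 0.0608]
orientation: [180.0, -0.0, 90.0]
ft_force: [2.1, 3.6, 0.3]
gripper_width: 0.437
grip_force: 40.8
```

Call:
step_arm --pt "0 0 0 0 0 0" --pt "0 0 0 0 0 0" --pt "0 0 0 0 0 0" --grip 56

```text
time: 11.85
eef_pos: [0.4884, -0.2606, 0.0606]
orientation: [-180.0, 0.0, 89.9]
ft_force: [0.1, 0.6, -0.5]
gripper_width: 0.657
grip_force: 0.0
```

Call:
step_arm --pt "0 0 -20 0 0 0" --pt "0 0 -50 0 0 0" --pt "-35 0 -90 0 0 0" --pt "-70 0 -130 0 0 0" --pt "-70 0 -137 0 0 0"

```text
time: 12.35
eef_pos: [0.4886, -0.3364, 0.2025]
orientation: [179.7, 0.4, 89.6]
ft_force: [-0.5, -0.1, 0.2]
gripper_width: 0.656
grip_force: 0.0
```

Call:
step_arm --pt "0 0 0 0 0 0" --pt "0 0 0 0 0 0" --pt "0 0 0 0 0 0"

```text
time: 12.65
eef_pos: [0.4886, -0.3277, 0.1956]
orientation: [-179.8, -0.1, 90.1]
ft_force: [-0.4, 0.3, -1.0]
gripper_width: 0.659
grip_force: 0.0
```

```bash
python3 - <<'E'
from h import *
s=bot.get_state(); print(s['time'],s['eef_pos'],s['orientation'],s['joints'])
p,d,ci=snap('wrist','w5.png'); W=cloud(d,ci)
c=np.array([.4887,-.2592])
m,_=slab(d,ci,c,.026,.044,.058); m[220:]=0; P=W[m]; print(np.median(P,0),m.sum())
A=np.c_[P[:,:2]-c,np.ones(len(P))]; print('plane',np.linalg.lstsq(A,P[:,2],rcond=None)[0])
cn=max(cv2.findContours(m.astype(np.uint8),0,2)[0],key=cv2.contourArea); el=cv2.fitEllipse(cn); print(el,onz(ci,*el[0],np.median(P[:,2])))
# cap
g=(p.min(2)>90)
print('cap region cloud');m,_=slab(d,ci,(.445,-.127),.05,.04,.055); P=W[m]; print(m.sum(), P.mean(0) if m.sum() else None)
if m.sum()>20:
    r=cv2.minAreaRect((P[:,:2]*1e4).astype(np.float32)); print(r)
cv2.imwrite('pics/w5c.png',cv2.resize(p[0:200,150:430],None,fx=2,fy=2)[:,:,::-1])
E
```

```text
12.65 [ 0.4885642  -0.32774052  0.1956238 ] [-1.79832271e+02 -1.29141220e-01  9.00988387e+01] [ -6.35207031  15.92143163  44.63114676  97.63689597 -11.7286861
  71.47078455  41.07445573]
[ 0.48825786 -0.26058487  0.04791762] 2238
plane [-0.0012772   0.00105485  0.04791383]
((285.5964660644531, 115.03068542480469), (51.502689361572266, 53.482913970947266), 1.4552817344665527) [ 0.48801787 -0.26060375  0.04791762]
cap region cloud
0 None
```

View pics/w5c.png

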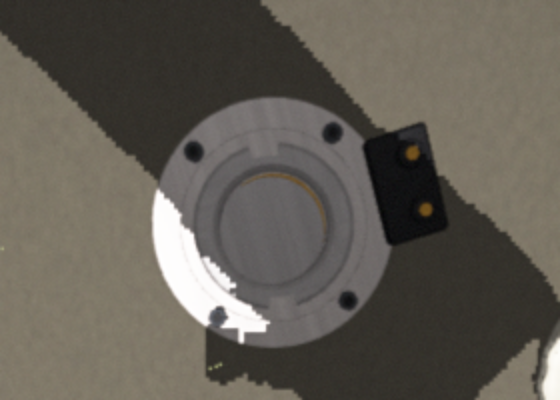

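The disc lies flat in the seat, with its top at z 0.0479. The notches show at crop (263,147) and (285,303), which puts the notch line at a yaw of about 98°. Next is the cap.

Call:
step_arm --pt "26 -12 0 0 0 0.4" --pt "52 -24 0 0 0 0.8" --pt "80 -36 0 0 0 1.2" --pt "106 -48 0 0 0 1.7" --pt "132 -59 0 0 0 2.08" --grip 44

```text
time: 13.2
eef_pos: [0.4289, -0.1956, 0.1965]
orientation: [-179.9, -0.0, 77.5]
ft_force: [0.0, 0.3, 0.3]
gripper_width: 0.515
grip_force: 0.0
```

Call:
step_arm --pt "0 0 0 0 0 0" --pt "0 0 0 0 0 0" --pt "0 0 0 0 0 0" --pt "0 0 0 0 0 0"

```text
time: 13.6
eef_pos: [0.4301, -0.1988, 0.1975]
orientation: [-180.0, 0.1, 77.4]
ft_force: [-0.8, 0.0, -1.0]
gripper_width: 0.515
grip_force: 0.0
```

```bash
python3 - <<'E'
from h import *
s=bot.get_state(); print(s['time'],s['eef_pos'],s['orientation'],s['joints'])
p,d,ci=snap('wrist','w6.png'); W=cloud(d,ci)
m,_=slab(d,ci,(.445,-.127),.05,.042,.06); P=W[m]; r=cv2.minAreaRect((P[:,:2]*1e4).astype(np.float32)); print('bar',m.sum(),np.median(P,0),r)
u,sv,vt=np.linalg.svd(P[:,:2]-P[:,:2].mean(0),full_matrices=False); print(vt[0],np.degrees(np.arctan2(vt[0,1],vt[0,0])))
m,_=slab(d,ci,(.445,-.127),.05,.012,.036); P2=W[m]; print('top',np.percentile(P2[:,2],[5,25,50,75,95]))
m,_=slab(d,ci,(.445,-.127),.05,.018,.036)
h=cv2.convexHull(cv2.findNonZero(m.astype(np.uint8))); el=cv2.fitEllipse(h); print(el,onz(ci,*el[0],np.median(W[m][:,2])))
# gradient bar line edges
cv2.imwrite('pics/w6c.png',cv2.resize(p[0:240,130:430],None,fx=2,fy=2)[:,:,::-1])
E
```

```text
13.6 [ 0.43007855 -0.19875682  0.19752022] [-1.79981564e+02  5.01139390e-02  7.74399913e+01] [-20.74284748  -3.09896259  41.55572918 112.60694678   2.24643372
  69.73844816   7.4325394 ]
bar 1469 [ 0.44574358 -0.12870457  0.04771987] ((4456.40625, -1297.411865234375), (595.7078247070312, 140.37744140625), 79.53395080566406)
[-0.18226683 -0.9832491 ] -100.50182435578611
top [0.02070764 0.02142896 0.02192279 0.02242407 0.02311934]
((285.4322814941406, 107.87236022949219), (88.16048431396484, 91.96662902832031), 0.11282172799110413) [ 0.44587247 -0.1286863   0.02192279]
```

View pics/w6c.png

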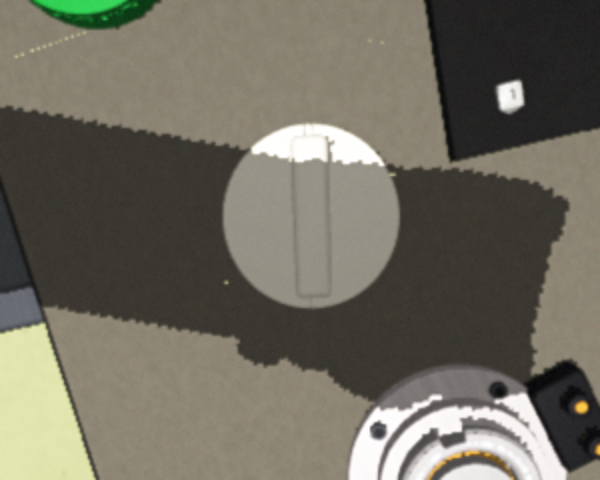

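The white cap is at crop (311,215), with its bar vertical in the crop. The bar measures 60×14 mm at a yaw of 79.5°, with its top at z 0.048 and the lid at 0.022. This is the one to grasp.

Call:
step_arm --pt "36 0 20 0 0 -0.2" --pt "71 0 40 0 0 -0.35" --pt "71 0 75 0 0 -0.35" --pt "71 0 110 0 0 -0.35" --pt "71 0 120 0 0 -0.35"

```text
time: 14.15
eef_pos: [0.4429, -0.1286, 0.0746]
orientation: [-179.6, 0.1, 79.6]
ft_force: [-0.3, -0.6, 0.0]
gripper_width: 0.516
grip_force: 0.0
```

Call:
step_arm --pt "0 0 0 0 0 0" --pt "0 0 0 0 0 0" --pt "0 0 0 0 0 0" --pt "0 0 0 0 0 0" --pt "0 0 0 0 0 0"

```text
time: 14.65
eef_pos: [0.4461, -0.1286, 0.0786]
orientation: [179.9, -0.0, 79.6]
ft_force: [0.5, -0.1, 0.8]
gripper_width: 0.515
grip_force: 0.0
```

Call:
step_arm --pt "-0.5 0 10 0 0 0" --pt "-0.5 0 20 0 0 0" --pt "-0.5 0 28 0 0 0" --pt "-0.5 0 33 0 0 0" --pt "-0.5 0 33 0 0 0"

```text
time: 15.15
eef_pos: [0.4444, -0.1289, 0.0436]
orientation: [-179.9, 0.0, 79.6]
ft_force: [-0.4, 0.3, -0.2]
gripper_width: 0.516
grip_force: 0.0
```

Call:
step_arm --pt "0 0 0 0 0 0" --pt "0 0 0 0 0 0" --pt "0 0 0 0 0 0"

```text
time: 15.45
eef_pos: [0.4456, -0.129, 0.045]
orientation: [180.0, -0.0, 79.6]
ft_force: [-0.5, 0.5, -0.3]
gripper_width: 0.515
grip_force: 0.0
```

Call:
step_arm --pt "0 0 1.5 0 0 0" --pt "0 0 1.5 0 0 0" --pt "0 0 1.5 0 0 0" --pt "0 0 1.5 0 0 0" --pt "0 0 1.5 0 0 0" --grip 0 --grip_force 90

```text
time: 15.95
eef_pos: [0.4456, -0.129, 0.0436]
orientation: [180.0, -0.0, 79.6]
ft_force: [-1.0, 0.3, 5.3]
gripper_width: 0.144
grip_force: 88.4
```

Call:
step_arm --pt "0 0 0 0 0 0" --pt "0 0 0 0 0 0" --pt "0 0 0 0 0 0"

```text
time: 16.25
eef_pos: [0.4456, -0.129, 0.0436]
orientation: [180.0, -0.0, 79.6]
ft_force: [-0.6, 0.5, 6.2]
gripper_width: 0.15
grip_force: 88.5
```

```bash
python3 - <<'E'
from h import *
s=bot.get_state(); print(s['time'],s['eef_pos'],s['orientation'],s['joints'],s['ft_force'],s['gripper_width']*85.4)
E
```

```text
16.25 [ 0.44562376 -0.12901973  0.0435926 ] [ 1.79964637e+02 -1.62715406e-02  7.96082361e+01] [-22.55837641   9.40037157  37.88774641 122.46981709  -7.51620799
  50.29520036   9.37730707] [-0.60443919  0.548538    6.21551013] 12.774770227269851
```

Call:
step_arm --pt "0 0 -20 0 0 0" --pt "0 0 -50 0 0 0" --pt "0 0 -85 0 0 0" --pt "-40 22 -90 0 0 -1" --pt "-80 44 -90 0 0 -2"

```text
time: 16.75
eef_pos: [0.4745, -0.2109, 0.1348]
orientation: [179.7, -0.1, 91.5]
ft_force: [1.5, 0.3, -2.4]
gripper_width: 0.14
grip_force: 88.2
```

```bash
python3 - <<'E'
from h import *
s=bot.get_state(); e=s['eef_pos'];print(s['time'],e,s['orientation'],s['ft_force'],s['gripper_width']*85.4)
p,d,ci=snap('wrist'); Rt=R.from_euler('xyz',s['orientation'],degrees=True).as_matrix(); T=(cloud(d,ci)-e)@Rt
m=(d>0)&(np.hypot(T[...,0],T[...,1])<.05)&(abs(T[...,2]-.0215)<.004); P=T[m]; print(m.sum(),np.median(P,0)); 
c=np.linalg.lstsq(np.c_[P[:,:2],np.ones(len(P))],P[:,2],rcond=None)[0]; print('lid plane tool',c)
E
```

```text
16.75 [ 0.47449249 -0.21093025  0.13482863] [ 1.79744000e+02 -9.69754414e-02  9.15051975e+01] [ 1.52496775  0.30600999 -2.39525435] 11.9628721484434
8916 [ 0.0141813  -0.00143483  0.02169693]
lid plane tool [0.00229772 0.00124097 0.02168442]
```

Call:
step_arm --pt "-22 6.5 0 0 0 -0.5" --pt "-44 13 0 0 0 -0.95" --pt "-44 13 20 0 0 -0.95" --pt "-44 13 40 0 0 -0.95" --pt "-44 13 40 0 0 -0.95"

```text
time: 17.3
eef_pos: [0.4839, -0.2538, 0.0898]
orientation: [-179.6, -0.2, 96.7]
ft_force: [-0.6, 0.5, -1.5]
gripper_width: 0.142
grip_force: 88.2
```

Call:
step_arm --pt "0 0 0 0 0 0" --pt "0 0 0 0 0 0" --pt "0 0 0 0 0 0" --pt "0 0 0 0 0 0"

```text
time: 17.7
eef_pos: [0.4872, -0.2551, 0.0941]
orientation: [179.9, 0.0, 96.7]
ft_force: [0.0, -0.2, -2.2]
gripper_width: 0.143
grip_force: 88.2
```

```bash
python3 - <<'E'
from h import *
s=bot.get_state(); e=s['eef_pos'];print(s['time'],e,s['orientation'],s['ft_force'],s['joints'])
p,d,ci=snap('wrist','w7.png'); W=cloud(d,ci); Rt=R.from_euler('xyz',s['orientation'],degrees=True).as_matrix(); T=(W-e)@Rt
# bar axis in tool frame: points with tool z < .002 .. bar top ~ -.0045
m=(abs(T[...,2]+.0045)<.003)&(np.hypot(T[...,0],T[...,1])<.034); P=T[m]; print('bar pts',m.sum())
if m.sum()>30: print(cv2.minAreaRect((P[:,:2]*1e4).astype(np.float32)))
m=(abs(T[...,2]-.0217)<.002)&(np.hypot(T[...,0],T[...,1])<.045); h=cv2.convexHull((T[m][:,:2]*1e5).astype(np.int32))[:,0]/1e5
h=h[h[:,0]>0.0]; h=h[np.hypot(h[:,0],h[:,1])>.033]; o=np.linalg.lstsq(np.c_[2*h,np.ones(len(h))],(h**2).sum(1),rcond=None)[0]; print('lid centre tool',o[:2],np.sqrt(o[2]+(o[:2]**2).sum()),len(h))
m=(abs(W[...,2]-.012)<.002)&(np.hypot(W[...,0]-.4886,W[...,1]+.2588)<.056); print('flange',m.sum())
h=cv2.convexHull((W[m][:,:2]*1e5).astype(np.int32))[:,0]/1e5; rr=np.hypot(h[:,0]-.4887,h[:,1]+.2592); h=h[abs(rr-.052)<.003]; o=np.linalg.lstsq(np.c_[2*h,np.ones(len(h))],(h**2).sum(1),rcond=None)[0]; print(o[:2],np.sqrt(o[2]+(o[:2]**2).sum()),len(h))
E
```

```text
17.7 [ 0.48722309 -0.25513316  0.09405178] [1.79917330e+02 1.40403044e-03 9.67400566e+01] [ 0.04571424 -0.15134861 -2.18415043] [-11.9638236   16.90575614  42.36269528 109.01486538 -13.2773231
  58.94908715  42.80766711]
bar pts 5093
((9.342391967773438, -37.9146728515625), (591.5804443359375, 369.0671081542969), 20.743404388427734)
lid centre tool [ 0.00013514 -0.00177843] 0.03678704502532099 41
flange 4012
[ 0.48874047 -0.25949044] 0.05179759626562815 34
```

View pics/w7.png

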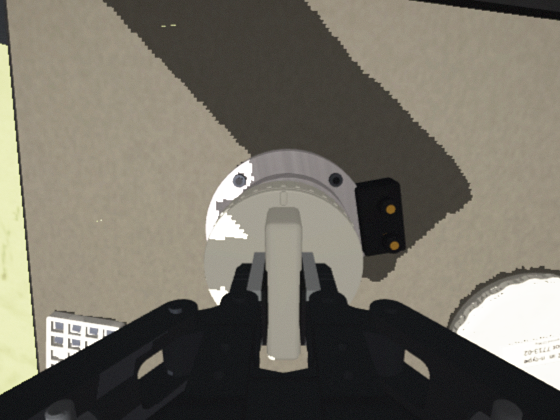

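The cap is over the cell, with its bar at (283,280), its lid spanning u 205 to 363, and the flange behind it. I let the arm settle before lining up.

Call:
step_arm --pt "0 0 0 0 0 0" --pt "0 0 0 0 0 0" --pt "0 0 0 0 0 0" --pt "0 0 0 0 0 0" --pt "0 0 0 0 0 0"

```text
time: 18.25
eef_pos: [0.4867, -0.2551, 0.0932]
orientation: [-180.0, -0.0, 96.7]
ft_force: [0.3, -0.2, -2.0]
gripper_width: 0.143
grip_force: 88.2
```

```bash
python3 - <<'E'
from h import *
p,d,ci=snap('top'); W=cloud(d,ci); s=bot.get_state(); print(s['eef_pos'],s['orientation'],s['ft_force'])
m=(abs(W[...,2]-.012)<.003)&(np.hypot(W[...,0]-.4886,W[...,1]+.2588)<.06); print('flange now',m.sum())
# original top view (unoccluded), re-read from png
g=cv2.imread('pics/top1.png')[:,:,::-1]; hsv=cv2.cvtColor(g.copy(),cv2.COLOR_RGB2HSV)
m=((hsv[...,0]>15)&(hsv[...,0]<30)&(hsv[...,1]>150)&(hsv[...,2]>150)).astype(np.uint8); m[:190]=0;m[230:]=0;m[:,:395]=0;m[:,430:]=0
cn=max(cv2.findContours(m,0,2)[0],key=cv2.contourArea); el=cv2.fitEllipse(cn); print('brass top',el,onz(ci,*el[0],.036))
m=(g.min(2)>60).astype(np.uint8); m[:,:380]=0; m[:,440:]=0; m[:180]=0; m[240:]=0
q=cv2.convexHull(cv2.findNonZero((g[180:240,380:440].min(2)>175).astype(np.uint8))); e=cv2.fitEllipse(q); print('flange top',e,onz(ci,e[0][0]+380,e[0][1]+180,.012))
E
```

```text
[ 0.48663901 -0.25512809  0.09317687] [-1.79991692e+02 -1.78608273e-02  9.67246607e+01] [-0.88218227 -0.34885191 -1.77392312]
flange now 313
brass top ((412.23583984375, 206.18589782714844), (17.25279426574707, 17.60382080078125), 139.20753479003906) [ 0.48922862 -0.25915859  0.036     ]
flange top ((29.685894012451172, 27.367189407348633), (44.59191131591797, 45.3178825378418), 107.86907196044922) [ 0.48855654 -0.25912205  0.012     ]
```

Call:
step_arm --pt "-2 1.4 0 0 0 -0.12" --pt "-4.2 2.8 2 0 0 -0.12" --pt "-4.2 2.8 3.5 0 0 -0.12" --pt "-4.2 2.8 3.5 0 0 -0.12" --pt "-4.2 2.8 3.5 0 0 -0.12"

```text
time: 18.8
eef_pos: [0.4898, -0.2589, 0.0895]
orientation: [-180.0, -0.0, 97.4]
ft_force: [0.3, 0.7, -2.2]
gripper_width: 0.145
grip_force: 88.2
```

Call:
step_arm --pt "0 0 1 0 0 0" --pt "0 0 2 0 0 0" --pt "0 0 3 0 0 0" --pt "0 0 3 0 0 0" --pt "0 0 3 0 0 0"

```text
time: 19.3
eef_pos: [0.4899, -0.2589, 0.0867]
orientation: [-180.0, -0.0, 97.5]
ft_force: [-0.3, 0.1, -1.7]
gripper_width: 0.147
grip_force: 88.2
```

Call:
step_arm --pt "0 0 1 0 0 0" --pt "0 0 2 0 0 0" --pt "0 0 2 0 0 0" --pt "0 0 2 0 0 0"

```text
time: 19.7
eef_pos: [0.4899, -0.2589, 0.0847]
orientation: [-180.0, -0.0, 97.4]
ft_force: [-0.1, 0.5, -0.7]
gripper_width: 0.137
grip_force: 88.2
```

Call:
step_arm --pt "0 0 1 0 0 0" --pt "0 0 2 0 0 0" --pt "0 0 2 0 0 0" --pt "0 0 2 0 0 0"

```text
time: 20.1
eef_pos: [0.4899, -0.2589, 0.0827]
orientation: [-180.0, -0.0, 97.4]
ft_force: [0.1, -0.7, -1.7]
gripper_width: 0.136
grip_force: 88.2
```

Call:
step_arm --pt "0 0 1 0 0 0" --pt "0 0 2 0 0 0" --pt "0 0 2 0 0 0" --pt "0 0 2 0 0 0"

```text
time: 20.5
eef_pos: [0.4899, -0.259, 0.0807]
orientation: [-180.0, -0.0, 97.4]
ft_force: [-0.0, 0.3, -1.3]
gripper_width: 0.14
grip_force: 88.2
```

Call:
step_arm --pt "0 0 1 0 0 0" --pt "0 0 2 0 0 0" --pt "0 0 3 0 0 0" --pt "0 0 4 0 0 0" --pt "0 0 4 0 0 0"

```text
time: 21.0
eef_pos: [0.4901, -0.259, 0.077]
orientation: [180.0, -0.0, 97.4]
ft_force: [-0.6, 1.2, 2.4]
gripper_width: 0.143
grip_force: 89.1
```

Call:
step_arm --pt "0 0 1 0 0 0" --pt "0 0 2 0 0 0" --pt "0 0 3 0 0 0" --pt "0 0 4 0 0 0" --pt "0 0 4 0 0 0"

```text
time: 21.5
eef_pos: [0.4901, -0.259, 0.0732]
orientation: [180.0, -0.0, 97.4]
ft_force: [-3.2, 1.4, 7.0]
gripper_width: 0.142
grip_force: 89.7
```

Call:
step_arm --pt "0 0 1 0 0 0" --pt "0 0 2 0 0 0" --pt "0 0 2.5 0 0 0" --pt "0 0 2.5 0 0 0" --pt "0 0 2.5 0 0 0"

```text
time: 22.0
eef_pos: [0.4901, -0.259, 0.071]
orientation: [180.0, -0.0, 97.4]
ft_force: [-3.1, 2.4, 9.6]
gripper_width: 0.144
grip_force: 90.0
```

```bash
python3 - <<'E'
from h import *
s=bot.get_state(); print(s['time'],s['eef_pos'],s['orientation'],s['ft_force'],s['ft_torque'],s['joints'])
E
```

```text
22.0 [ 0.49013421 -0.25902946  0.07104711] [ 1.79977223e+02 -4.07685217e-02  9.74458343e+01] [-3.11022958  2.35236259  9.5834811 ] [0.3861911  0.7885998  0.03063884] [-10.46634338  19.43960456  41.40140387 109.32512387 -15.304855
  56.8077467   45.24145107]
```

Call:
step_arm --pt "0 0 0.6 0 0 0.4" --pt "0 0 0.6 0 0 0.9" --pt "0 0 0.6 0 0 1.4" --pt "0 0 0.6 0 0 1.9" --pt "0 0 0.6 0 0 2.4"

```text
time: 22.5
eef_pos: [0.4912, -0.2597, 0.071]
orientation: [179.8, 0.0, 82.9]
ft_force: [-0.7, -0.2, 10.1]
gripper_width: 0.143
grip_force: 89.9
```

```bash
cat > st.py <<'E'
from h import *
s=bot.get_state(); print(s['time'],s['eef_pos'],s['orientation'],s['ft_force'],s['ft_torque'],s['joints'],s['gripper_width']*85.4)
E
python3 st.py
```

```text
22.5 [ 0.4912261  -0.25965101  0.07097588] [1.79841630e+02 1.95597312e-02 8.29299774e+01] [-0.65126225 -0.16385702 10.07021181] [ 0.1705062   0.36835076 -0.00051404] [-12.68067892  20.16070584  44.16631757 109.35055461 -16.71383957
  56.87786835  31.88787052] 12.18442201888603
```

Call:
step_arm --pt "0 0 0 0 0 0.8" --pt "0 0 0 0 0 1.6" --pt "0 0 0 0 0 2.4" --pt "0 0 0 0 0 3.2" --pt "0 0 0 0 0 4"

```text
time: 23.0
eef_pos: [0.4914, -0.2601, 0.0711]
orientation: [179.8, -0.0, 58.9]
ft_force: [-1.0, 0.1, 9.6]
gripper_width: 0.142
grip_force: 90.0
```

Call:
step_arm --pt "0 0 0 0 0 0.8" --pt "0 0 0 0 0 1.6" --pt "0 0 0 0 0 2.4" --pt "0 0 0 0 0 3.2" --pt "0 0 0 0 0 4"

```text
time: 23.5
eef_pos: [0.4913, -0.2601, 0.0711]
orientation: [179.8, -0.1, 34.9]
ft_force: [-0.6, 0.6, 8.9]
gripper_width: 0.146
grip_force: 89.8
```

```bash
python3 st.py
```

```text
23.5 [ 0.49127559 -0.26012071  0.07105251] [ 1.79835440e+02 -8.88194152e-02  3.48535885e+01] [-0.61846689  0.62759839  8.85005603] [0.06965012 0.30721208 0.08652235] [-20.27706941  23.40275099  54.05502236 109.5417599  -22.29092776
  58.03810771 -11.55446254] 12.44398360520238
```

Call:
step_arm --pt "0 0 0 0 0 0.5" --pt "0 0 0 0 0 1" --pt "0 0 0 0 0 1.5" --pt "0 0 0 0 0 2" --pt "0 0 0 0 0 2.3"

```text
time: 24.0
eef_pos: [0.4913, -0.2602, 0.071]
orientation: [179.9, -0.1, 21.2]
ft_force: [-1.6, 0.5, 9.5]
gripper_width: 0.141
grip_force: 89.9
```

```bash
python3 st.py
```

```text
24.0 [ 0.49129486 -0.26015694  0.07104424] [ 1.79852616e+02 -1.13949285e-01  2.11602458e+01] [-1.60512303  0.48372431  9.4538556 ] [0.02504507 0.37963326 0.10470893] [-22.45053193  24.71758643  57.05589429 109.58949746 -24.28728892
  58.56783782 -23.62157691] 12.01716460615183
```

Call:
step_arm --pt "0 0 0 0 0 0.2" --pt "0 0 0 0 0 0.4" --pt "0 0 0 0 0 0.6" --pt "0 0 0 0 0 0.6" --pt "0 0 0 0 0 0.6"

```text
time: 24.5
eef_pos: [0.4912, -0.2601, 0.071]
orientation: [179.9, -0.1, 17.6]
ft_force: [-1.1, 1.5, 9.6]
gripper_width: 0.147
grip_force: 89.9
```

```bash
python3 st.py
```

```text
24.5 [ 0.49121273 -0.26012549  0.07100998] [ 1.79871470e+02 -1.22562576e-01  1.76402434e+01] [-1.14068058  1.4856663   9.55315084] [0.04001233 0.34580787 0.00558843] [-22.99148929  25.08237984  57.82829179 109.60895892 -24.83684659
  58.72689499 -26.69063609] 12.53291084734515
```

Call:
step_arm --pt "0 0 0 0 0 0.2" --pt "0 0 0 0 0 0.3" --pt "0 0 0 0 0 0.3" --pt "0 0 0 0 0 0.3"

```text
time: 24.9
eef_pos: [0.4912, -0.2602, 0.071]
orientation: [179.9, -0.1, 15.8]
ft_force: [-1.6, 0.0, 9.3]
gripper_width: 0.146
grip_force: 89.9
```

```bash
python3 st.py
```

```text
24.9 [ 0.4911734  -0.26016037  0.0710017 ] [ 1.79874196e+02 -1.21474197e-01  1.58491860e+01] [-1.62930415  0.02807384  9.314848  ] [0.0061119  0.31281792 0.08395217] [-23.26702861  25.27683457  58.22557929 109.61602897 -25.11640571
  58.80968007 -28.25097136] 12.45454174008606
```

Call:
step_arm --pt "0 0 0 0 0 0.2" --pt "0 0 0 0 0 0.3" --pt "0 0 0 0 0 0.3" --pt "0 0 0 0 0 0.3"

```text
time: 25.3
eef_pos: [0.4912, -0.2598, 0.071]
orientation: [179.9, -0.1, 14.1]
ft_force: [-1.3, 0.6, 9.3]
gripper_width: 0.142
grip_force: 90.0
```

```bash
python3 st.py
```

```text
25.3 [ 0.49120833 -0.25976424  0.07097273] [ 1.79909069e+02 -1.17877922e-01  1.40950889e+01] [-1.27532632  0.56258757  9.34859372] [0.26041299 0.34818246 0.2287835 ] [-23.55838663  25.46986547  58.60693602 109.62307973 -25.40725853
  58.91910902 -29.79959078] 12.123867085069802
```

Call:
step_arm --pt "0 0 0 0 0 0.1" --pt "0 0 0 0 0 0.2" --pt "0 0 0 0 0 0.2" --pt "0 0 0 0 0 0.2"

```text
time: 25.7
eef_pos: [0.4911, -0.2594, 0.0709]
orientation: [180.0, -0.1, 12.9]
ft_force: [-1.2, 2.2, 10.5]
gripper_width: 0.143
grip_force: 90.1
```

```bash
python3 st.py
```

```text
25.7 [ 0.49114669 -0.25938515  0.07090218] [ 1.79955354e+02 -1.11091323e-01  1.29073584e+01] [-1.19396818  2.17064497 10.45359332] [0.35904019 0.41338827 0.19192033] [-23.74864774  25.60209475  58.85996178 109.63310722 -25.61630958
  59.00894189 -30.83817262] 12.17910037952851
```

Call:
step_arm --pt "0 0 0 0 0 -0.2" --pt "0 0 0 0 0 -0.4" --pt "0 0 0 0 0 -0.4"

```text
time: 26.0
eef_pos: [0.4913, -0.2595, 0.0709]
orientation: [179.9, -0.1, 15.3]
ft_force: [-1.8, 1.9, 10.7]
gripper_width: 0.146
grip_force: 90.0
```

Call:
step_arm --pt "0 0 -1 0 0 0" --pt "0 0 -2 0 0 0" --pt "0 0 -3 0 0 0" --pt "0 0 -4 0 0 0" --pt "0 0 -4 0 0 0"

```text
time: 26.5
eef_pos: [0.4912, -0.2595, 0.0746]
orientation: [179.9, -0.1, 15.3]
ft_force: [0.7, 0.2, 5.8]
gripper_width: 0.141
grip_force: 89.5
```

```bash
python3 st.py
```

```text
26.5 [ 0.49124551 -0.25946387  0.07458823] [ 1.79919086e+02 -1.30032105e-01  1.52598490e+01] [0.73818042 0.1858158  5.84916043] [ 0.1830595   0.07239176 -0.00848007] [-23.64587429  25.02202858  58.60413094 109.49089585 -24.90502879
  59.19839209 -29.03048286] 12.05932591640751
```

Call:
step_arm --pt "0 0 -1 0 0 0" --pt "0 0 -1 0 0 0" --pt "0 0 -1 0 0 0"

```text
time: 26.8
eef_pos: [0.4912, -0.2594, 0.0754]
orientation: [179.9, -0.1, 15.3]
ft_force: [-0.8, 0.5, 5.2]
gripper_width: 0.146
grip_force: 89.4
```

Call:
step_arm --pt "0 0 -0.7 0 0 0" --pt "0 0 -0.7 0 0 0" --pt "0 0 -0.7 0 0 0"

```text
time: 27.1
eef_pos: [0.4912, -0.2594, 0.0759]
orientation: [179.9, -0.1, 15.3]
ft_force: [1.3, 0.1, 6.1]
gripper_width: 0.147
grip_force: 89.2
```

```bash
python3 st.py
```

```text
27.1 [ 0.49115606 -0.25939687  0.07591631] [ 1.79911835e+02 -1.15580906e-01  1.52599846e+01] [1.29896345 0.0684869  6.12343211] [ 0.00586012 -0.30566895 -0.02253676] [-23.75963434  24.9056032   58.70992589 109.44796548 -24.76701034
  59.32084225 -29.1340995 ] 12.580052446887889
```

Call:
step_arm --pt "0 0 -0.7 0 0 0" --pt "0 0 -0.7 0 0 0" --pt "0 0 -0.7 0 0 0" --pt "0 0 -0.7 0 0 0"

```text
time: 27.5
eef_pos: [0.4911, -0.2594, 0.0763]
orientation: [179.9, -0.1, 15.3]
ft_force: [4.3, -2.0, 0.1]
gripper_width: 0.144
grip_force: 88.5
```

Call:
step_arm --pt "0 0 -0.7 0 0 0" --pt "0 0 -0.7 0 0 0" --pt "0 0 -0.7 0 0 0" --pt "0 0 -0.7 0 0 0"

```text
time: 27.9
eef_pos: [0.491, -0.2593, 0.0764]
orientation: [179.9, -0.1, 15.3]
ft_force: [6.7, -3.1, -4.8]
gripper_width: 0.143
grip_force: 88.1
```

```bash
python3 st.py
```

```text
27.9 [ 0.4910204  -0.25931059  0.07638427] [ 1.79875395e+02 -8.85295202e-02  1.52634285e+01] [ 6.70280289 -3.06526091 -4.82273418] [-0.66327882 -1.49910307  0.01353245] [-23.84899206  24.84684715  58.76498248 109.45581766 -24.66629775
  59.33743605 -29.21847565] 12.212432520495001
```

The lugs have reached the pocket ceiling: z stopped at 0.0764 while the force reversed. I relax the pull and centre the yaw a little.

Call:
step_arm --pt "0 0 0.6 0 0 -0.1" --pt "0 0 0.6 0 0 -0.25" --pt "0 0 0.6 0 0 -0.25" --pt "0 0 0.6 0 0 -0.25" --pt "0 0 0.6 0 0 -0.25"

```text
time: 28.4
eef_pos: [0.4906, -0.2592, 0.0763]
orientation: [179.9, -0.1, 16.8]
ft_force: [5.1, -1.8, 0.1]
gripper_width: 0.142
grip_force: 89.1
```

```bash
python3 st.py; python3 - <<'E'
from h import *
p,d,ci=snap('wrist'); W=cloud(d,ci)
m=(np.hypot(W[...,0]-.490,W[...,1]+.259)<.033)&(abs(W[...,2]-.0545)<.004); P=W[m]; print('lid z',np.median(P[:,2]),m.sum())
c=np.linalg.lstsq(np.c_[P[:,:2]-[.49,-.259],np.ones(len(P))],P[:,2],rcond=None)[0]; print(c)
p,d,ci=snap('scene'); 
p,d,ci=snap('top'); W=cloud(d,ci); 
cv2.imwrite('pics/fin.png',np.hstack([cv2.resize(load('scene')[0],(400,300)),cv2.resize(load('wrist')[0],(400,300))])[:,:,::-1])
E
```

```text
28.4 [ 0.49059441 -0.25921595  0.07625355] [ 1.79945585e+02 -5.92467767e-02  1.67707748e+01] [ 5.05677824 -1.8189762   0.06631121] [-0.50269294 -1.16231336 -0.00598652] [-23.57205007  24.69036078  58.41668352 109.45676256 -24.44861706
  59.3321062  -27.86066238] 12.086190730731554
lid z 0.05456780071695472 6453
[ 0.00591751 -0.00016438  0.05451267]
```

View pics/fin.png

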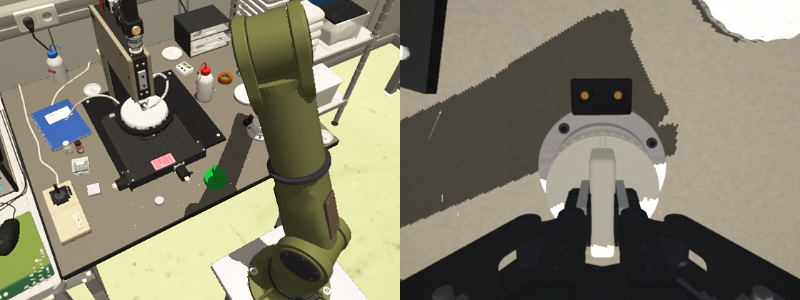

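The picture shows the locked cap with its bar pointing at the terminal block, as it should. The lid is level at z 0.0545, which is 0.0325 + 0.022. The coupon and small disc have not moved, so I hand the job in.

```bash
python3 -c "
from cell import bot
print(bot.close_job())"
```

```text
the job is handed in; nothing more can be done
None
```

The disc lies flat in the seat, and the white cap is locked over it and still held by its bar; the job was handed in at about 28.6 s of the 72 s allowed, and no verdict came back.

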